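# Kit control-cabinet parts into their foam inserts

### The job

Kit the parts for the next control cabinet: put the contactor, the safety relay, the emergency-stop head and the cable gland each into the black foam insert whose cut-out matches it in shape and colour (white, yellow, red and blue floor), upright and fully home on the floor of the cut-out. Set each one down gently rather than dropping it, and leave the tape roll and the tub of ferrules where they stand.

Things in the scene. Friction and masses are not known exactly. Their poses are not given: they have to be found in the camera images.
- contactor: White contactor, a block 45 (x) x 70 (y) mm, loose, standing upright on the table; 40 high at its two ends (steel screws there), 55 high over the middle 44 of its length, with a small grey square on top; 0.2 to 0.45 kg. Origin at the centre of the underside, z up. Grip it across its 45 mm width. Either way round will do in the insert.
- relay: Yellow safety relay, a narrow block 30 (x) x 80 (y) x 55 high (mm) with two black terminal strips on top, loose, upright; 0.12 to 0.26 kg. Origin at the centre of the underside, z up. Grip it across its 30 mm width. Either way round will do in the insert.
- estop: Emergency-stop head, loose, standing upright: a round yellow collar 60 mm across and 26 high, a black neck 28 across, and on it a red mushroom head 40 across from 38 to 58 mm above the underside (rigid, does not press in); 0.1 to 0.21 kg. Origin at the centre of the underside, z up. Grip the mushroom.
- gland: Blue plastic cable gland, loose, standing upright: a hexagon 48 mm across its corners and 18 high, with a round dome 40 across on it from 18 to about 42 mm, then narrowing to the top at 48 mm (black rubber disc on top); 0.055 to 0.11 kg. Origin at the centre of the underside, z up. Grip the dome.
- insert_white: For the contactor (mm): fixed black foam insert lying flat, 96 (x) x 116 (y) x 14 high; rectangular recess 61 (x) x 86 (y); recess centred on the insert, 10 deep, its white floor 4 above the table. Origin at the centre of the underside, z up.
- insert_yellow: For the safety relay (mm): fixed black foam insert lying flat, 96 (x) x 116 (y) x 14 high; narrow rectangular recess 46 (x) x 96 (y); recess centred on the insert, 10 deep, its yellow floor 4 above the table. Origin at the centre of the underside, z up.
- insert_red: For the emergency-stop head (mm): fixed black foam insert lying flat, 96 (x) x 116 (y) x 14 high; large round recess 76 across; recess centred on the insert, 10 deep, its red floor 4 above the table. Origin at the centre of the underside, z up.
- insert_blue: For the cable gland (mm): fixed black foam insert lying flat, 96 (x) x 116 (y) x 14 high; smaller round recess 64 across; recess centred on the insert, 10 deep, its blue floor 4 above the table. Origin at the centre of the underside, z up.
- tape: Green roll of tape lying flat, 68 mm across, hole 38, 19 high, loose; stays where it is. Origin at the centre of the underside.
- tub: Grey round tub with brass ferrules in it, 60 mm across the rim, 45 high, loose; stays where it is. Origin at the centre of the underside.
Mind the look-alikes: they are no part of the job. What is shaped like the estop but green is not meant.

How it is judged:
By the outcome, as a careful person would: the job done as asked, in the order asked, and still so for the second after the job is handed in, with the robot touching nothing.
It also fails if it takes over 106 s, if anything falls off the work surface, if the arm or the gripper's body presses on something with over 40 N, if the wrist force passes 120 N, or if a joint passes its speed limit or range.

### The arm

A 6-joint arm with a two-finger parallel gripper is mounted at the origin on the work surface. World frame = base frame: x ahead of the robot, y to its left, z up, the work surface at z = 0. Lengths are in m, angles in degrees, forces in N, time in s.
With the tool pointing down it reaches from about 0.325 to 0.775 m from the base axis. Payload 9.3 kg.
Tool frame: the origin (TCP) lies on the centre line of the jaws, within the pads' length; the fingertips stand 11 mm ahead of it and the grasp point (between the pads) lies 8 mm behind it; z points along the fingers, y is the line along which they close (so a half turn about z gives the same grasp; the last joint's range is limited). The gripper opens to 85 mm and grips with 20 to 120 N. Pads are 22 mm wide; open, the fingers measure 114 mm over their backs; the gripper's body (76 mm by 85 mm) begins 54 mm behind the grasp point. The pads swing forward as they close: fully open they stand 13 mm farther back than shut.
Start: joints at [-76.753, 14.817, 1.232, 76.415, 0, 81.257], TCP at [0.206, -0.51, 0.212] pointing down, gripper open.
Joint ranges: [-174.27, 174.27], [-52.1, 104.24], [-59.71, 78.15], [-110.17, 111.67], [-87.03, 83.33], [-180, 180]. Speed limits (degrees/s): [127.2, 127.2, 159.86, 180, 180, 180].

### API

Orientations are given as a 3x3 rotation matrix whose columns are the frame's x, y, z axes.
In Python, from workcell import bot gives the robot as it stands.
- The arm moves only by the tool send_rows, never from a script. Its argument "motion" is a list of rows, each an object with "linear": the shift along the world's x, y, z in normalised numbers (1 is 1 m), a list of three; "rot": the turn, a rotation vector about the world's x, y, z in parts of the range, where 1.0 means 120 degrees, a list of three; "claw": the finger opening in m, from 0 to 0.0854. A call has 1 to 20 rows; each row is the pose to reach, as a shift and turn from the pose commanded when the call began; what a row does not reach only later rows make up. A row lasts 1/10 s, in which the tool goes at most 50 mm and 8.59 degrees, less where a joint would pass 70% of its speed; a pose out of reach is approached as far as the arm can. Shift and turn numbers lie between -1 and 1, and a call with a number outside is refused. A call with a gripper value outside its range is refused whole. The fingers move at their own pace and stop on an object; "force" is the grip in N (left out, the last holds). Time passes only in rows, so rows that repeat a pose let the fingers close. It gives the time, the measured TCP pose, the force, the opening and the grip force at its end, in the units of the state.
- bot.get_state(): the state, without advancing time (a new reading comes with each control period).
- bot.get_image(name): name is "scene" or "top"; returns (picture, depth): 480x640x3 uint8, blue, green, red; 480x640 float32, m along the optical axis (not along the pixel's ray), 0 where there is no reading.
- bot.calibration(name): a dict with "fx", "fy", "cx", "cy" (pixels), "k1" (the pictures are not rectified: a ray, as slopes to the right and down, at radius r is drawn at 1 + k1 r^2 times it, then the intrinsics apply), "position" and "orientation" of the camera in the world. Camera axes: x right, y up, looking along -z (the intrinsics and any distortion apply to the point x, -y, -z); pixel columns grow to the right and rows downward; lengths in m; the calibration is good to about 2 mm. A picture is of the moment at which its call begins. calibration takes no time and is no camera call.
- bot.hand_in(): hands the job in; it is judged then, once.
The state is a dict: "time_s": time; "q": joint angles; "joint_velocities": joint speeds; "joint_torque": joint torques, N m; "eef_pos": TCP position; "orientation": TCP orientation; "wrist_force": force on the tool from outside, world axes, zero at the start; "torque": the same for the moment, N m; "width": finger opening in m; "grasp_force": force on a finger pad.
Only numpy, scipy, OpenCV 4.12 (cv2) and the standard library are available. Lean on these libraries where they do the work, as an engineer would, in place of code of your own. Each camera call takes 0.05 s, during which the arm holds its last target. There are 200 camera calls.

## Working session

There is one attempt and no reset: what is moved stays moved. The work goes in short steps, Python scripts to look and compute and a tool call to move; the robot and the scene stay as the last step left them, time stands still between calls to the robot, and variables do not carry over. Pictures are saved under pics/ and viewed, at most 14 in all, crops included, and the job is handed in when it is done.

Besides the shell and the picture viewer there is one more tool, called after ">>>" as a command line: name --argument value ..., lists and objects as JSON in quotes. send_rows: Moves the arm, as the interface text tells. Its arguments: {"type":"object","properties":{"motion":{"type":"array","items":{"type":"object","properties":{"linear":{"type":"array","items":{"type":"number"}},"rot":{"type":"array","items":{"type":"number"}},"claw":{"type":"number"}}}},"force":{"type":"number"}},"required":["motion"]}

```bash
ls; mkdir -p pics
cat > h.py <<'E'
import numpy as np, cv2
from workcell import bot
def grab(n,tag):
    im,d=bot.get_image(n); cv2.imwrite(f'pics/{tag}.png',im); np.savez(f'pics/{tag}.npz',im=im,d=d); return im,d
def rays(n,uv):
    c=bot.calibration(n); uv=np.asarray(uv,float).reshape(-1,1,2)
    K=np.array([[c['fx'],0,c['cx']],[0,c['fy'],c['cy']],[0,0,1.]])
    p=cv2.undistortPoints(uv,K,np.array([c['k1'],0,0,0.])).reshape(-1,2)
    R=np.array(c['orientation']);  return np.array(c['position']),np.c_[p[:,0],-p[:,1],-np.ones(len(p))]@R.T
def plane(n,uv,z):
    o,r=rays(n,uv); return o+r*((z-o[2])/r[:,2])[:,None]
def bydepth(n,uv,d):
    o,r=rays(n,uv); return o+r*np.asarray(d).reshape(-1,1)
E
python3 - <<'E'
from h import *
for n in('scene','top'):
    grab(n,n+'0'); c=bot.calibration(n); print(n,c)
s=bot.get_state(); print(s['time_s'],s['eef_pos'],s['orientation'],s['width'])
E
```

```text
pics
scene {'fx': 503.9304141400917, 'fy': 503.9304141400917, 'cx': 319.2561994922767, 'cy': 239.54234602839443, 'k1': -0.08804493540848385, 'position': array([1.00857996, 0.71800639, 0.8554593 ]), 'orientation': array([[-0.85115323, -0.35167836,  0.38969285],
       [ 0.52478745, -0.58661803,  0.61682852],
       [ 0.01167561,  0.7295215 ,  0.68385822]])}
top {'fx': 470.97349695642595, 'fy': 470.97349695642595, 'cx': 311.56017383018315, 'cy': 238.06639638322477, 'k1': -0.07547211442135829, 'position': array([ 0.48405159, -0.03560082,  1.06916079]), 'orientation': array([[ 0.02694948,  0.99885917, -0.03942189],
       [-0.99940891,  0.0277644 ,  0.02027244],
       [ 0.02134384,  0.03885225,  0.99901699]])}
0.1 [ 0.20588429 -0.50974204  0.2111218 ] [[ 9.27236323e-01  3.74476611e-01 -2.63926307e-04]
 [ 3.74476663e-01 -9.27235657e-01  1.12479346e-03]
 [ 1.76486960e-04 -1.14178359e-03 -9.99999333e-01]] 0.0857246386250792
```

View pics/top0.png

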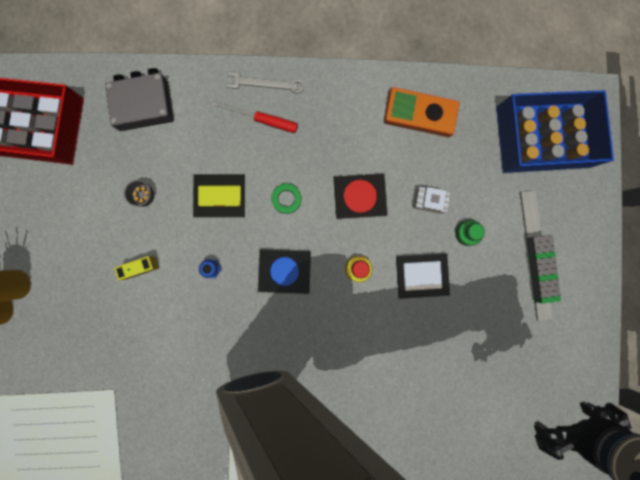

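View pics/scene0.png

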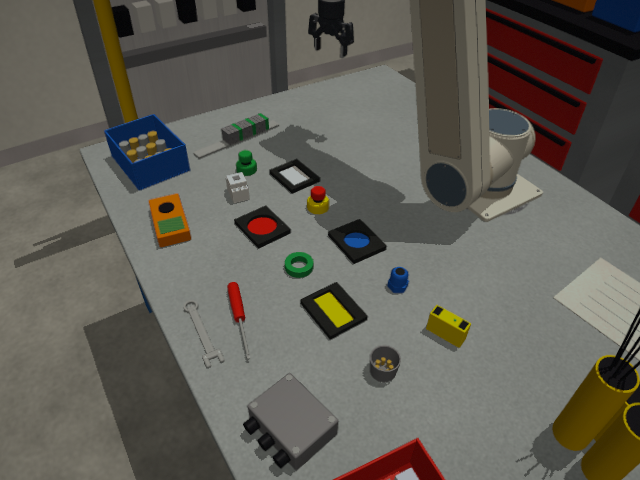

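Top view: contactor is at (433,198), relay (136,267), estop red on yellow (360,268) and gland (209,268). The inserts are yellow (219,196), red (360,196), blue (285,270) and white (423,276). The tape is at (287,198) and the tub at (140,193).
Estop candidates are red/yellow at (360,268) and all green at (470,232). The first fits, since it has a red mushroom on a yellow collar. I'll confirm it in a crop.

```bash
cat > meas.py <<'E'
from h import *
def hsv(im): return cv2.cvtColor(im,cv2.COLOR_BGR2HSV)
RNG={'w':((0,0,150),(180,40,255)),'y':((22,110,80),(35,255,255)),'r':((0,150,70),(8,255,255)),'b':((105,120,50),(125,255,255))}
def blob(im,col,uv,win=45):
    h=hsv(im); m=cv2.inRange(h,*map(np.array,RNG[col]))
    if col=='r': m|=cv2.inRange(h,np.array((172,150,70)),np.array((180,255,255)))
    n,l,st,ce=cv2.connectedComponentsWithStats(m)
    k=[i for i in range(1,n) if st[i,4]>15 and np.hypot(*(ce[i]-uv))<win]
    k=max(k,key=lambda i:st[i,4]-15*np.hypot(*(ce[i]-uv))); return (l==k),ce[k],st[k,4]
def tri(a,b):
    o1,r1=rays('top',[a]);o2,r2=rays('scene',[b]);r1=r1[0]/np.linalg.norm(r1);r2=r2[0]/np.linalg.norm(r2)
    t=np.linalg.lstsq(np.c_[r1,-r2],o2-o1,rcond=None)[0];p,q=o1+t[0]*r1,o2+t[1]*r2
    return (p+q)/2,np.linalg.norm(p-q)
def cloud(n,mask,d):
    v,u=np.nonzero(mask&(d>0)); return bydepth(n,np.c_[u,v],d[v,u])
def rect(xy):
    r=cv2.minAreaRect((xy*1000).astype(np.float32)); return r
E
cat > m1.py <<'E'
from meas import *
T=np.load('pics/top0.npz');S=np.load('pics/scene0.npz')
L={'contactor':('w',(433,198),(237,187)),'relay':('y',(136,267),(449,325)),'estop':('r',(360,268),(318,192)),'gland':('b',(209,268),(399,280)),
'iw':('w',(423,276),(295,176)),'iy':('y',(219,196),(334,310)),'ir':('r',(360,196),(262,226)),'ib':('b',(285,270),(357,241))}
tb=cloud('top',np.pad(np.ones((20,100),bool),((320,140),(130,410))),T['d']); print('table z',np.median(tb[:,2]))
for k,(c,a,b) in L.items():
    m,ce,n=blob(T['im'],c,a); ms,cs,ns=blob(S['im'],c,b)
    P=cloud('top',m,T['d']); PS=cloud('scene',ms,S['d'])
    p,e=tri(ce,cs)
    z=np.percentile(P[:,2],[10,50,90]).round(4)
    top=np.median(P[P[:,2]>z[2]-.008][:,2]) 
    v,u=np.nonzero(m); X=plane('top',np.c_[u,v],top)[:,:2]
    (cx,cy),wh,an=rect(X)
    print(k,n,ns,'ce',ce.round(1),cs.round(1),'z',z,'tri',p.round(4),'err%.4f'%e,'cloudXY',np.median(P[:,:2],0).round(4),'rect',round(cx,1),round(cy,1),np.round(wh,1),round(an,1),'scene z',np.percentile(PS[:,2],[10,50,90]).round(3), np.median(PS[:,:2],0).round(4))
im=T['im']; a=cv2.resize(im[165:300,330:500],None,fx=4.4,fy=4.4,interpolation=cv2.INTER_CUBIC); cv2.imwrite('pics/crop.png',a)
E
python3 m1.py
```

```text
table z -5.312994501915913e-05
contactor 453 122 ce [437.4 199.1] [235.8 178. ] z [0.0386 0.0545 0.0574] tri [ 0.6165 -0.3297  0.051 ] err0.0025 cloudXY [ 0.6175 -0.3318] rect 617.3 -329.0 [55.7 48.1] 80.5 scene z [0.054 0.056 0.058] [ 0.6186 -0.3208]
relay 474 1026 ce [134.4 267.8] [447.4 326.5] z [0.0513 0.0548 0.0572] tri [0.4498 0.3313 0.0321] err0.0031 cloudXY [0.4494 0.3249] rect 449.5 324.3 [32.2 85.1] 20.0 scene z [0.011 0.042 0.057] [0.4559 0.3331]
estop 214 175 ce [360.1 268.8] [317.7 192.6] z [0.0553 0.0579 0.0604] tri [ 0.46   -0.1629  0.0499] err0.0015 cloudXY [ 0.4606 -0.1622] rect 460.3 -162.1 [33.5 33.6] 46.3 scene z [0.045 0.057 0.06 ] [ 0.463  -0.1559]
gland 238 378 ce [210.  268.2] [398.  280.9] z [0.0187 0.0454 0.0498] tri [0.4514 0.1681 0.0172] err0.0020 cloudXY [0.453  0.1602] rect 452.4 161.8 [36.8 43.5] 1.6 scene z [0.007 0.029 0.049] [0.4619 0.1802]
iw 902 236 ce [422.3 274.6] [292.9 175.3] z [0.002  0.0046 0.0071] tri [ 0.4503 -0.3106  0.0095] err0.0009 cloudXY [ 0.4497 -0.3116] rect 449.8 -312.0 [57.4 82.9] 5.0 scene z [0.003 0.006 0.008] [ 0.4482 -0.3151]
iy 940 671 ce [219.  195.5] [333.4 309.5] z [0.0022 0.0048 0.0115] tri [0.6156 0.1555 0.008 ] err0.0021 cloudXY [0.6169 0.1552] rect 616.8 155.3 [47.9 95.9] 1.5 scene z [0.003 0.005 0.007] [0.6134 0.1547]
ir 906 407 ce [359.9 195.7] [261.7 225.5] z [0.0023 0.005  0.0078] tri [ 0.6247 -0.1638  0.01  ] err0.0008 cloudXY [ 0.6259 -0.1648] rect 626.2 -163.8 [75.7 75.5] 1.3 scene z [0.003 0.005 0.008] [ 0.6222 -0.1683]
ib 704 312 ce [284.  270.9] [356.3 239.9] z [0.0022 0.0048 0.0095] tri [0.45   0.0031 0.0102] err0.0010 cloudXY [0.4501 0.0029] rect 450.1 2.9 [67.6 63.1] 1.6 scene z [0.003 0.006 0.008] [ 4.462e-01 -1.000e-04]
```

View pics/crop.png

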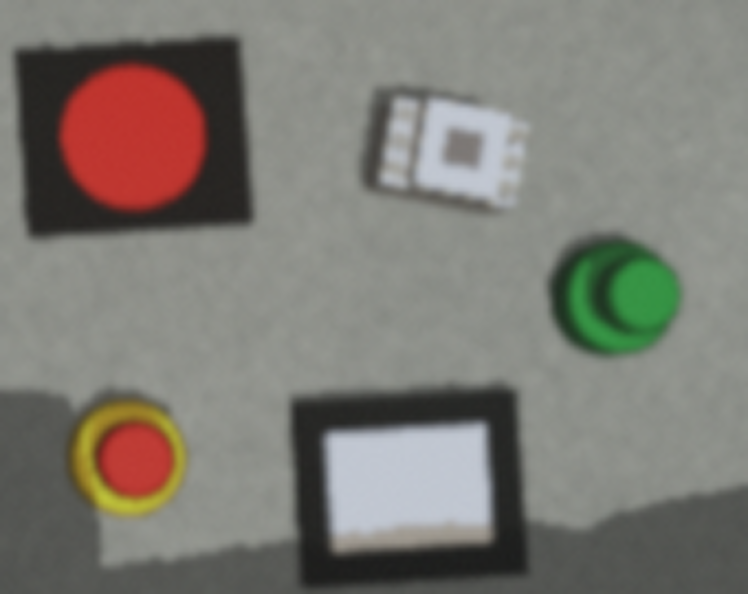

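The crop confirms the estop: red mushroom on a yellow collar at about (360,268). The all-green one at (470,232) is the look-alike. Next I'll refine the poses using height-filtered regions and the insert outlines.

```bash
cat > m2.py <<'E'
from meas import *
T=np.load('pics/top0.npz');S=np.load('pics/scene0.npz');d=T['d'];im=T['im']
vv,uu=np.mgrid[:480,:640]
A=bydepth('top',np.c_[uu.ravel(),vv.ravel()],cv2.medianBlur(d,3).ravel()).reshape(480,640,3)
for k,c,lo,hi,zt in(('contactor',(.617,-.33),.047,.065,.055),('contactor all',(.617,-.33),.025,.065,.055),('relay',(.449,.324),.045,.065,.055),('estop',(.460,-.162),.048,.07,.058),('gland',(.452,.161),.030,.06,.045),('estop collar',(.460,-.162),.015,.035,.026)):
    m=(np.hypot(A[...,0]-c[0],A[...,1]-c[1])<.06)&(A[...,2]>lo)&(A[...,2]<hi)
    P=A[m]; X=plane('top',np.c_[uu[m],vv[m]],np.median(P[:,2]))[:,:2]
    print(k,m.sum(),'z',np.median(P[:,2]).round(4),'mean',X.mean(0).round(4),[np.round(x,1) for x in rect(X)],'P',[np.round(x,1) for x in rect(P[:,:2])])
g=hsv(im)[...,2]
for k,c in(('iw',(423,276)),('iy',(219,196)),('ir',(360,196)),('ib',(285,270))):
    m=np.zeros((480,640),np.uint8); u,v=c; w=36
    R=np.s_[v-32:v+32,u-36:u+36]; sat=hsv(im)[...,1]
    m[R]=((g<62)|(sat>120))[R]
    if k=='iw': m[R]|=(g[R]>185).astype(np.uint8)
    n,l,st,ce=cv2.connectedComponentsWithStats(m); i=1+st[1:,4].argmax(); mm=l==i
    X=plane('top',np.c_[uu[mm],vv[mm]],.014)[:,:2]; q=rect(X)
    P=A[mm]; print(k,mm.sum(),[np.round(x,1) for x in q],'rim z',np.percentile(P[:,2],[50,75,90]).round(4))
E
python3 m2.py
```

```text
contactor 423 z 0.0553 mean [ 0.6177 -0.3219] [array([ 617.6, -321.2]), array([46.3, 46.1]), np.float64(81.4)] P [array([ 618.3, -322.3]), array([45.1, 45.6]), np.float64(81.7)]
contactor all 697 z 0.0539 mean [ 0.6163 -0.3178] [array([ 616.8, -317.8]), array([71.1, 49.3]), np.float64(81.4)] P [array([ 617.9, -323.3]), array([69.9, 45.7]), np.float64(81.1)]
relay 537 z 0.0549 mean [0.45   0.3257] [array([449.7, 325.6]), array([30.8, 84.3]), np.float64(20.0)] P [array([449.7, 327.3]), array([30.4, 81.9]), np.float64(20.1)]
estop 268 z 0.0577 mean [ 0.4593 -0.1627] [array([ 459.2, -162.2]), array([36.5, 38.9]), np.float64(1.4)] P [array([ 459.1, -163.1]), array([36.7, 38.8]), np.float64(1.8)]
gland 262 z 0.0475 mean [0.4534 0.167 ] [array([453.3, 167.1]), array([38.9, 36.9]), np.float64(1.9)] P [array([453.2, 168.9]), array([37.9, 37.3]), np.float64(46.4)]
estop collar 287 z 0.0253 mean [ 0.4605 -0.1593] [array([ 459.5, -162.9]), array([57.7, 55.7]), np.float64(1.4)] P [array([ 459.4, -163.2]), array([57.9, 56. ]), np.float64(1.6)]
iw 1004 [array([ 447.7, -310.2]), array([ 95.6, 118.1]), np.float64(4.7)] rim z [0.014  0.0145 0.0149]
iy 2049 [array([615.9, 155.1]), array([ 93.2, 110.8]), np.float64(1.9)] rim z [0.0131 0.0142 0.0149]
ir 2041 [array([ 624.9, -163.6]), array([ 93.7, 113.2]), np.float64(5.1)] rim z [0.0133 0.0143 0.0148]
ib 2145 [array([449.5,   1.6]), array([114. ,  95.3]), np.float64(89.3)] rim z [0.0135 0.0143 0.0149]
```

Careful with the scale: turns go in shares of 120 degrees. That gives: 59.4 degrees / 120 = 0.495.

>>> send_rows --motion '[{"linear":[0.04,0.018,0],"rot":[0,0,0.05],"claw":0.07},{"linear":[0.08,0.036,-0.01],"rot":[0,0,0.1],"claw":0.07},{"linear":[0.12,0.055,-0.02],"rot":[0,0,0.15],"claw":0.07},{"linear":[0.16,0.073,-0.03],"rot":[0,0,0.2],"claw":0.07},{"linear":[0.2,0.091,-0.04],"rot":[0,0,0.25],"claw":0.07},{"linear":[0.24,0.11,-0.05],"rot":[0,0,0.3],"claw":0.07},{"linear":[0.28,0.128,-0.06],"rot":[0,0,0.35],"claw":0.07},{"linear":[0.32,0.146,-0.07],"rot":[0,0,0.4],"claw":0.07},{"linear":[0.36,0.164,-0.08],"rot":[0,0,0.45],"claw":0.07},{"linear":[0.4,0.182,-0.09],"rot":[0,0,0.495],"claw":0.07},{"linear":[0.412,0.188,-0.09],"rot":[0,0,0.495],"claw":0.07},{"linear":[0.412,0.188,-0.09],"rot":[0,0,0.495],"claw":0.07},{"linear":[0.412,0.188,-0.09],"rot":[0,0,0.495],"claw":0.07}]'

```text
time_s: 1.4
eef_pos: [0.6173, -0.3222, 0.1215]
orientation: [[0.151, 0.989, -0.001], [0.989, -0.151, 0.0], [-0.0, -0.001, -1.0]]
wrist_force: [0.0, -0.7, 0.1]
width: 0.0702
grasp_force: 0.0
```

>>> send_rows --motion '[{"linear":[0.0005,0,-0.03],"claw":0.07},{"linear":[0.0005,0,-0.055],"claw":0.07},{"linear":[0.0005,0,-0.075],"claw":0.07},{"linear":[0.0005,0,-0.086],"claw":0.07},{"linear":[0.0005,0,-0.089],"claw":0.07},{"linear":[0.0005,0,-0.089],"claw":0.07},{"linear":[0.0005,0,-0.089],"claw":0.03},{"linear":[0.0005,0,-0.089],"claw":0.03},{"linear":[0.0005,0,-0.089],"claw":0.03},{"linear":[0.0005,0,-0.089],"claw":0.03},{"linear":[0.0005,0,-0.089],"claw":0.03},{"linear":[0.0005,0,-0.089],"claw":0.03},{"linear":[0.0005,0,-0.089],"claw":0.03},{"linear":[0.0005,0,-0.089],"claw":0.03}]' --force 45

```text
validation failed for argument at $.mo...
```

>>> send_rows --motion '[{"linear":[0.0005,0,-0.03],"rot":[0,0,0],"claw":0.07},{"linear":[0.0005,0,-0.055],"rot":[0,0,0],"claw":0.07},{"linear":[0.0005,0,-0.075],"rot":[0,0,0],"claw":0.07},{"linear":[0.0005,0,-0.086],"rot":[0,0,0],"claw":0.07},{"linear":[0.0005,0,-0.089],"rot":[0,0,0],"claw":0.07},{"linear":[0.0005,0,-0.089],"rot":[0,0,0],"claw":0.07},{"linear":[0.0005,0,-0.089],"rot":[0,0,0],"claw":0.03},{"linear":[0.0005,0,-0.089],"rot":[0,0,0],"claw":0.03},{"linear":[0.0005,0,-0.089],"rot":[0,0,0],"claw":0.03},{"linear":[0.0005,0,-0.089],"rot":[0,0,0],"claw":0.03},{"linear":[0.0005,0,-0.089],"rot":[0,0,0],"claw":0.03},{"linear":[0.0005,0,-0.089],"rot":[0,0,0],"claw":0.03},{"linear":[0.0005,0,-0.089],"rot":[0,0,0],"claw":0.03},{"linear":[0.0005,0,-0.089],"rot":[0,0,0],"claw":0.03}]' --force 45

```text
time_s: 2.8
eef_pos: [0.6184, -0.3224, 0.035]
orientation: [[0.15, 0.989, 0.001], [0.989, -0.15, -0.002], [-0.002, 0.001, -1.0]]
wrist_force: [-5.2, 1.3, 12.3]
width: 0.0301
grasp_force: 6.0
```

Run:
```python
from h import *
a,d=grab('scene','s1'); b,_=grab('top','t1')
c=cv2.resize(a[130:230,190:320],None,fx=4,fy=4,interpolation=cv2.INTER_CUBIC)
e=cv2.resize(b[150:250,370:490],None,fx=4,fy=4,interpolation=cv2.INTER_CUBIC)[:400,:270*1]
e=cv2.resize(b[150:250,380:460],None,fx=3.5,fy=4)
cv2.imwrite('pics/c1.png',np.hstack([c,e])[:, :800])
```

```text
(no output)
```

View pics/c1.png

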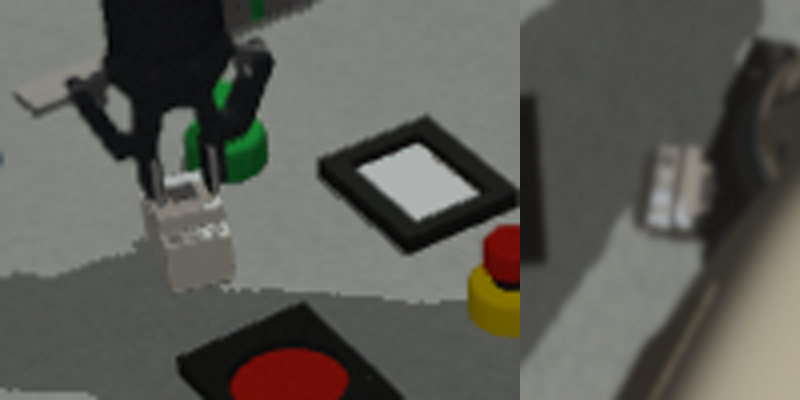

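Run:
```python
from h import *
s=bot.get_state(); print({k:np.round(s[k],4) for k in('eef_pos','width','grasp_force','wrist_force','torque')})
S=np.load('pics/s1.npz'); d=S['d']; h=cv2.cvtColor(S['im'],cv2.COLOR_BGR2HSV)
vv,uu=np.mgrid[:480,:640]; A=bydepth('scene',np.c_[uu.ravel(),vv.ravel()],d.ravel()).reshape(480,640,3)
im=S['im']
for v in range(168,206,3):
    print(v,' '.join('%d/%d/%d:%d'%(*(A[v,u]*1000).round(),h[v,u,2]) for u in range(222,252,4)))
a=cv2.resize(im[150:215,210:265],None,fx=9,fy=9,interpolation=cv2.INTER_CUBIC); cv2.imwrite('pics/c2.png',a)
```

```text
{'eef_pos': array([ 0.6183, -0.3224,  0.035 ]), 'width': np.float64(0.0303), 'grasp_force': np.float64(5.9702), 'wrist_force': array([-5.2269,  0.773 , 11.7868]), 'torque': array([0.227 , 1.2903, 0.0249])}
168 652/-322/101:18 644/-316/102:18 585/-448/1:126 576/-440/2:131 576/-406/23:64 602/-310/90:68 559/-390/26:69 549/-385/26:76
171 610/-449/-1:131 643/-321/89:19 592/-433/2:85 580/-430/-1:133 577/-408/11:60 602/-313/79:45 591/-312/75:36 548/-389/13:62
174 618/-431/2:134 645/-319/81:19 636/-314/81:69 615/-340/57:172 605/-337/55:179 603/-312/70:19 592/-312/66:26 551/-383/6:61
177 623/-420/0:132 646/-319/72:38 638/-312/73:50 621/-327/58:65 612/-321/57:76 605/-309/63:23 564/-382/2:132 555/-376/2:133
180 629/-404/2:132 640/-338/48:105 638/-315/62:76 627/-315/57:87 1009/718/855:123 609/-302/59:130 570/-370/1:132 560/-365/0:131
183 635/-391/2:131 638/-349/30:91 642/-307/58:130 630/-308/53:132 622/-301/54:112 610/-302/49:103 577/-355/3:114 565/-355/-2:132
186 641/-378/2:131 636/-357/14:93 643/-307/49:102 632/-305/46:104 621/-305/41:109 610/-303/39:160 604/-292/43:172 572/-341/0:133
189 645/-369/-1:133 635/-363/-1:107 645/-304/42:120 636/-299/42:91 626/-295/40:112 616/-292/38:141 607/-285/39:123 577/-330/-2:133
192 652/-350/4:131 642/-348/1:86 644/-309/28:88 639/-291/38:108 628/-291/34:104 618/-288/31:104 608/-286/29:104 584/-317/-1:133
195 656/-343/0:84 647/-337/0:84 645/-311/17:87 639/-296/24:103 630/-290/25:104 619/-288/22:104 609/-286/19:103 591/-302/1:130
198 662/-330/1:84 653/-323/2:85 643/-319/0:83 640/-295/15:104 630/-293/12:104 619/-290/10:104 609/-287/8:103 595/-293/-1:135
201 668/-315/3:81 658/-311/1:86 648/-308/0:82 641/-295/6:103 631/-294/2:104 621/-289/2:76 611/-286/0:126 602/-280/0:135
204 673/-303/3:85 664/-298/2:85 654/-295/0:87 645/-287/2:84 637/-280/4:86 625/-280/-1:85 618/-271/2:86 608/-267/1:87
```

View pics/c2.png

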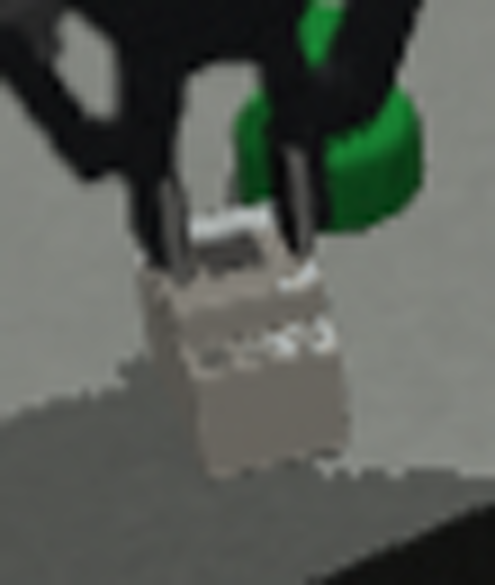

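The crop shows the fingertips resting on top of the contactor instead of beside it, at z≈57 mm by depth, while TCP reads 35 mm. I'll check where the tips really were in the start picture against the reported TCP.

Run:
```python
from h import *
vv,uu=np.mgrid[:480,:640]
def cl(tag,n):
    S=np.load(f'pics/{tag}.npz'); return bydepth(n,np.c_[uu.ravel(),vv.ravel()],S['d'].ravel()).reshape(480,640,3),S['im'],S['d']
A,im,d=cl('scene0','scene'); m=(np.hypot(A[...,0]-.206,A[...,1]+.51)<.09)&(A[...,2]>.1)&(d>0)
P=A[m]; print('start scene: n',m.sum(),'zmin pct',np.percentile(P[:,2],[0,1,2,5,10]).round(3),'px',uu[m].min(),uu[m].max(),vv[m].min(),vv[m].max())
q=P[P[:,2]<np.percentile(P[:,2],10)]; print(q.mean(0).round(3), q.min(0).round(3),q.max(0).round(3))
for t,n,u,w in(('s1','scene',None,None),):
    A,im,d=cl(t,n); m=(np.hypot(A[...,0]-.618,A[...,1]+.322)<.06)&(d>0)&(im.max(2)<60)&(A[...,2]>.02)
    P=A[m]; print('now',m.sum(),np.percentile(P[:,2],[0,2,5,10]).round(3)); q=P[P[:,2]<.07]; print(q.mean(0).round(3),q.min(0).round(3),q.max(0).round(3))
print(bot.get_state()['q'],bot.get_state()['eef_pos'])
```

```text
start scene: n 1514 zmin pct [0.243 0.252 0.256 0.266 0.282] px 308 353 0 57
[ 0.21  -0.508  0.266] [ 0.18  -0.561  0.243] [ 0.238 -0.454  0.282]
now 2721 [0.059 0.082 0.105 0.118]
[ 0.612 -0.316  0.065] [ 0.592 -0.329  0.059] [ 0.643 -0.306  0.07 ]
[-3.43974147e+01  3.39235179e+01  5.83700398e+00  6.18101198e+01
 -5.70817233e-02  6.42221499e+01] [ 0.61832822 -0.32240041  0.03498505]
```

The fingertips sit about 31 mm higher relative to the reported TCP than the text says. At the start they were at z≈0.245 with TCP 0.211, and now they touch at z≈0.055 with TCP 0.035. I'll lift, check that the contactor hasn't shifted, and take heights from the measured tip: tip ≈ TCP + 20 mm at 30 mm opening and + 33 mm fully open.

>>> send_rows --motion '[{"linear":[0,0,0.01],"rot":[0,0,0],"claw":0.03},{"linear":[0,0,0.03],"rot":[0,0,0],"claw":0.03},{"linear":[0,0,0.06],"rot":[0,0,0],"claw":0.07},{"linear":[0,0,0.08],"rot":[0,0,0],"claw":0.07},{"linear":[0,0,0.08],"rot":[0,0,0],"claw":0.07},{"linear":[0,0,0.08],"rot":[0,0,0],"claw":0.07},{"linear":[0,0,0.08],"rot":[0,0,0],"claw":0.07}]'

```text
time_s: 3.6
eef_pos: [0.6181, -0.3217, 0.1118]
orientation: [[0.15, 0.989, -0.001], [0.989, -0.15, 0.001], [0.001, -0.001, -1.0]]
wrist_force: [-0.5, 0.3, -0.4]
width: 0.0702
grasp_force: 0.0
```

Run:
```python
from h import *
grab('scene','s2'); vv,uu=np.mgrid[:480,:640]
for t in('scene0','s2'):
    S=np.load(f'pics/{t}.npz'); d=S['d'];A=bydepth('scene',np.c_[uu.ravel(),vv.ravel()],d.ravel()).reshape(480,640,3)
    m=(np.hypot(A[...,0]-.618,A[...,1]+.322)<.05)&(d>0)
    for lo,hi in((.047,.064),(.008,.064)):
        k=m&(A[...,2]>lo)&(A[...,2]<hi); print(t,k.sum(),A[k].mean(0).round(4),[np.round(x,1) for x in rect(A[k][:,:2])] if 0 else [np.round(x,1) for x in cv2.minAreaRect((A[k][:,:2]*1000).astype(np.float32))])
A0=A; m=(np.hypot(A[...,0]-.618,A[...,1]+.322)<.07)&(A[...,2]>.085)&(d>0); P=A[m]; s=bot.get_state()
print('tips',np.percentile(P[:,2],[0,1,2,5]).round(4),s['eef_pos'],s['width'],s['wrist_force'])
q=P[P[:,2]<P[:,2].min()+.02]; print(q.min(0),q.max(0))
```

```text
scene0 216 [ 0.6193 -0.3188  0.0551] [array([ 617.7, -322.1]), array([49.7, 45.4]), np.float64(81.6)]
scene0 506 [ 0.6225 -0.3072  0.0406] [array([ 618.2, -319.6]), array([70.7, 46.1]), np.float64(81.5)]
s2 219 [ 0.6213 -0.3195  0.055 ] [array([ 620.2, -323.4]), array([50.7, 46.2]), np.float64(81.6)]
s2 512 [ 0.6248 -0.3078  0.0404] [array([ 620.5, -321.2]), array([75. , 46.3]), np.float64(81.2)]
tips [0.1399 0.1572 0.1705 0.1943] [ 0.61802652 -0.3216703   0.11159536] 0.07003627974899958 [0.75427683 0.72302915 0.56613651]
[ 0.57084131 -0.33462254  0.13992356] [ 0.66738146 -0.30429671  0.15985668]
```

>>> send_rows --motion '[{"linear":[0.002,-0.001,-0.03],"rot":[0,0,0],"claw":0.07},{"linear":[0.002,-0.001,-0.06],"rot":[0,0,0],"claw":0.07},{"linear":[0.002,-0.001,-0.085],"rot":[0,0,0],"claw":0.07},{"linear":[0.002,-0.001,-0.105],"rot":[0,0,0],"claw":0.07},{"linear":[0.002,-0.001,-0.113],"rot":[0,0,0],"claw":0.07},{"linear":[0.002,-0.001,-0.115],"rot":[0,0,0],"claw":0.07},{"linear":[0.002,-0.001,-0.115],"rot":[0,0,0],"claw":0.07},{"linear":[0.002,-0.001,-0.115],"rot":[0,0,0],"claw":0.035},{"linear":[0.002,-0.001,-0.115],"rot":[0,0,0],"claw":0.035},{"linear":[0.002,-0.001,-0.115],"rot":[0,0,0],"claw":0.035},{"linear":[0.002,-0.001,-0.115],"rot":[0,0,0],"claw":0.035},{"linear":[0.002,-0.001,-0.115],"rot":[0,0,0],"claw":0.035},{"linear":[0.002,-0.001,-0.115],"rot":[0,0,0],"claw":0.035},{"linear":[0.002,-0.001,-0.115],"rot":[0,0,0],"claw":0.035}]' --force 45

```text
time_s: 5.05
eef_pos: [0.621, -0.3233, -0.001]
orientation: [[0.15, 0.989, 0.002], [0.989, -0.15, -0.001], [-0.001, 0.002, -1.0]]
wrist_force: [-0.5, 0.5, 5.5]
width: 0.0448
grasp_force: 47.5
```

Scaled: 13.4 degrees / 120 = 0.1117.

>>> send_rows --motion '[{"linear":[0,0,0.01],"rot":[0,0,0],"claw":0.035},{"linear":[0,0,0.03],"rot":[0,0,0],"claw":0.035},{"linear":[0,0,0.055],"rot":[0,0,0],"claw":0.035},{"linear":[-0.01,0,0.07],"rot":[0,0,0.0083],"claw":0.035},{"linear":[-0.03,0.002,0.075],"rot":[0,0,0.025],"claw":0.035},{"linear":[-0.06,0.004,0.075],"rot":[0,0,0.05],"claw":0.035},{"linear":[-0.09,0.006,0.075],"rot":[0,0,0.075],"claw":0.035},{"linear":[-0.12,0.008,0.075],"rot":[0,0,0.1],"claw":0.035},{"linear":[-0.145,0.01,0.075],"rot":[0,0,0.1117],"claw":0.035},{"linear":[-0.163,0.012,0.075],"rot":[0,0,0.1117],"claw":0.035},{"linear":[-0.1725,0.012,0.075],"rot":[0,0,0.1117],"claw":0.035},{"linear":[-0.1725,0.012,0.075],"rot":[0,0,0.1117],"claw":0.035},{"linear":[-0.1725,0.012,0.075],"rot":[0,0,0.1117],"claw":0.035}]'

```text
time_s: 6.35
eef_pos: [0.4484, -0.3113, 0.073]
orientation: [[-0.083, 0.997, 0.001], [0.997, 0.083, -0.0], [-0.001, 0.001, -1.0]]
wrist_force: [-0.8, -0.0, -2.8]
width: 0.0447
grasp_force: 46.8
```

```bash
cat > chk.py <<'E'
from h import *
import sys
tag,x,y=sys.argv[1],*map(float,sys.argv[2:4])
grab('scene','s'+tag); grab('top','t'+tag)
c=bot.calibration('scene');K=np.array([[c['fx'],0,c['cx']],[0,c['fy'],c['cy']],[0,0,1.]]);R=np.array(c['orientation'])
p=(np.array([x,y,.03])-c['position'])@R; u,v=(p[0]/-p[2]*c['fx']+c['cx'],-p[1]/-p[2]*c['fy']+c['cy'])
im=cv2.imread(f'pics/s{tag}.png'); u,v=int(u),int(v); y0,x0=max(v-60,0),max(u-65,0)
cv2.imwrite(f'pics/k{tag}.png',cv2.resize(im[y0:y0+110,x0:x0+130],None,fx=5,fy=5,interpolation=cv2.INTER_CUBIC)); print('crop origin',x0,y0)
E
python3 chk.py 3 .448 -.311
```

```text
crop origin 228 108
```

View pics/k3.png

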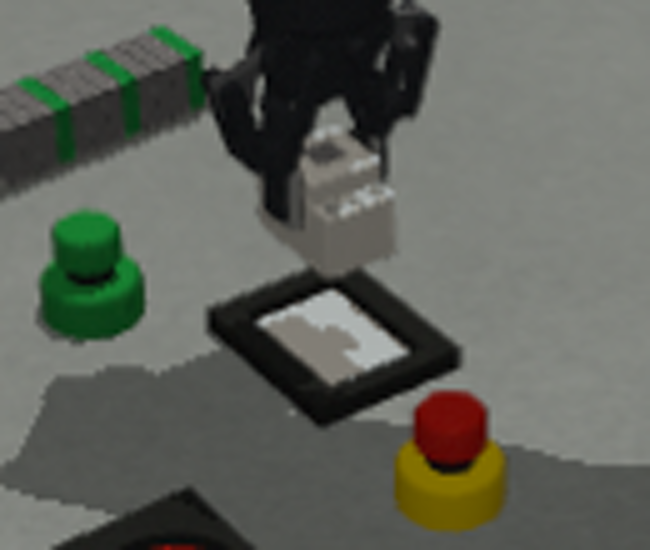

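The contactor hangs upright above the white insert, whose crop centre is about (335,335). I'll lower it slowly.

>>> send_rows --motion '[{"linear":[0,0,-0.02],"rot":[0,0,0],"claw":0.035},{"linear":[0,0,-0.04],"rot":[0,0,0],"claw":0.035},{"linear":[0,0,-0.052],"rot":[0,0,0],"claw":0.035},{"linear":[0,0,-0.06],"rot":[0,0,0],"claw":0.035},{"linear":[0,0,-0.064],"rot":[0,0,0],"claw":0.035},{"linear":[0,0,-0.067],"rot":[0,0,0],"claw":0.035},{"linear":[0,0,-0.069],"rot":[0,0,0],"claw":0.035},{"linear":[0,0,-0.07],"rot":[0,0,0],"claw":0.035},{"linear":[0,0,-0.07],"rot":[0,0,0],"claw":0.035}]'

```text
time_s: 7.35
eef_pos: [0.4481, -0.3112, 0.003]
orientation: [[-0.083, 0.997, 0.0], [0.997, 0.083, -0.0], [-0.0, 0.0, -1.0]]
wrist_force: [-0.4, -0.1, -2.8]
width: 0.0445
grasp_force: 46.7
```

>>> send_rows --motion '[{"linear":[0,0,-0.001],"rot":[0,0,0],"claw":0.035},{"linear":[0,0,-0.0015],"rot":[0,0,0],"claw":0.035},{"linear":[0,0,-0.002],"rot":[0,0,0],"claw":0.035},{"linear":[0,0,-0.002],"rot":[0,0,0],"claw":0.035}]'

```text
time_s: 7.75
eef_pos: [0.4482, -0.3112, 0.0029]
orientation: [[-0.084, 0.997, 0.001], [0.997, 0.084, -0.002], [-0.002, 0.001, -1.0]]
wrist_force: [-5.7, 4.8, 21.1]
width: 0.0447
grasp_force: 49.5
```

>>> send_rows --motion '[{"linear":[0,0,0.0015],"rot":[0,0,0],"claw":0.045},{"linear":[0,0,0.0015],"rot":[0,0,0],"claw":0.058},{"linear":[0,0,0.0015],"rot":[0,0,0],"claw":0.058},{"linear":[0,0,0.0015],"rot":[0,0,0],"claw":0.058},{"linear":[0,0,0.0015],"rot":[0,0,0],"claw":0.058},{"linear":[0,0,0.015],"rot":[0,0,0],"claw":0.058},{"linear":[0,0,0.045],"rot":[0,0,0],"claw":0.058},{"linear":[0,0,0.08],"rot":[0,0,0],"claw":0.058},{"linear":[0,0,0.1],"rot":[0,0,0],"claw":0.058}]'

```text
time_s: 8.65
eef_pos: [0.4485, -0.3115, 0.103]
orientation: [[-0.084, 0.997, 0.002], [0.997, 0.084, -0.001], [-0.002, 0.001, -1.0]]
wrist_force: [1.4, -0.8, -0.2]
width: 0.0576
grasp_force: 0.0
```

Scaled: 15.3 degrees / 120 = 0.1275.

>>> send_rows --motion '[{"linear":[0,0.03,0],"rot":[0,0,0.0083],"claw":0.055},{"linear":[0,0.08,0],"rot":[0,0,0.0167],"claw":0.055},{"linear":[0,0.13,0],"rot":[0,0,0.0333],"claw":0.055},{"linear":[0,0.18,0],"rot":[0,0,0.05],"claw":0.055},{"linear":[0,0.23,0],"rot":[0,0,0.0667],"claw":0.055},{"linear":[0,0.28,0],"rot":[0,0,0.0833],"claw":0.055},{"linear":[0,0.33,0],"rot":[0,0,0.1],"claw":0.055},{"linear":[0,0.38,0],"rot":[0,0,0.1167],"claw":0.055},{"linear":[0,0.43,0],"rot":[0,0,0.1275],"claw":0.055},{"linear":[0,0.48,0],"rot":[0,0,0.1275],"claw":0.055},{"linear":[0,0.53,0],"rot":[0,0,0.1275],"claw":0.055},{"linear":[0,0.58,0],"rot":[0,0,0.1275],"claw":0.055},{"linear":[0,0.62,0],"rot":[0,0,0.1275],"claw":0.055},{"linear":[0.0015,0.637,0],"rot":[0,0,0.1275],"claw":0.055},{"linear":[0.0015,0.637,0],"rot":[0,0,0.1275],"claw":0.055},{"linear":[0.0015,0.637,0],"rot":[0,0,0.1275],"claw":0.055}]'

```text
time_s: 10.25
eef_pos: [0.4492, 0.3253, 0.1003]
orientation: [[-0.344, 0.939, -0.001], [0.939, 0.344, -0.001], [-0.001, -0.001, -1.0]]
wrist_force: [-0.6, -0.5, 0.8]
width: 0.055
grasp_force: 0.0
```

```bash
python3 chk.py 4 .448 -.311
python3 - <<'E'
from meas import *
vv,uu=np.mgrid[:480,:640]
S=np.load('pics/t4.npz');d=S['d'];A=bydepth('top',np.c_[uu.ravel(),vv.ravel()],d.ravel()).reshape(480,640,3)
for lo in(.048,.03):
    k=(np.hypot(A[...,0]-.448,A[...,1]+.311)<.05)&(A[...,2]>lo)&(A[...,2]<.08); print(k.sum(),np.percentile(A[k][:,2],[50,80]),[np.round(x,1) for x in rect(A[k][:,:2])])
S=np.load('pics/s4.npz');d=S['d'];A=bydepth('scene',np.c_[uu.ravel(),vv.ravel()],d.ravel()).reshape(480,640,3)
m=(np.hypot(A[...,0]-.4497,A[...,1]-.326)<.06)&(A[...,2]>.035)&(A[...,2]<.063)&(d>0);print('relay',[np.round(x,1) for x in rect(A[m][:,:2])])
m=(np.hypot(A[...,0]-.4497,A[...,1]-.326)<.055)&(A[...,2]>.085)&(A[...,2]<.15)&(d>0); print('tipz',np.percentile(A[m][:,2],[0,1,3]));q=A[m];q=q[q[:,2]<q[:,2].min()+.02];print(q.min(0),q.max(0))
print(bot.get_state()['eef_pos'])
E
```

```text
crop origin 228 108
428 [0.05906272 0.06072211] [array([ 450.7, -314.2]), array([45.3, 58. ]), np.float64(5.6)]
675 [0.05715072 0.06000573] [array([ 450.3, -311.6]), array([45.4, 69.3]), np.float64(4.9)]
relay [array([449.6, 328.9]), array([34.2, 79.2]), np.float64(20.3)]
tipz [0.12417446 0.12513891 0.12627007]
[0.41370172 0.30686177 0.12417446] [0.49088972 0.34840085 0.14386193]
[0.44950634 0.32462604 0.10063293]
```

View pics/k4.png

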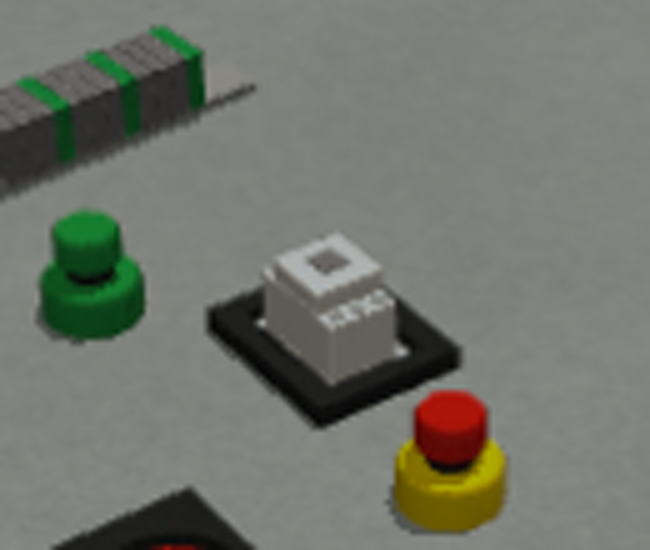

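The contactor is home: its top is at 59 mm, which is 55 + 4, and it is square inside the white recess. Next is the relay.

>>> send_rows --motion '[{"linear":[0.0003,0.0018,-0.03],"rot":[0,0,0],"claw":0.055},{"linear":[0.0003,0.0018,-0.06],"rot":[0,0,0],"claw":0.055},{"linear":[0.0003,0.0018,-0.082],"rot":[0,0,0],"claw":0.055},{"linear":[0.0003,0.0018,-0.095],"rot":[0,0,0],"claw":0.055},{"linear":[0.0003,0.0018,-0.101],"rot":[0,0,0],"claw":0.055},{"linear":[0.0003,0.0018,-0.101],"rot":[0,0,0],"claw":0.055},{"linear":[0.0003,0.0018,-0.101],"rot":[0,0,0],"claw":0.02},{"linear":[0.0003,0.0018,-0.101],"rot":[0,0,0],"claw":0.02},{"linear":[0.0003,0.0018,-0.101],"rot":[0,0,0],"claw":0.02},{"linear":[0.0003,0.0018,-0.101],"rot":[0,0,0],"claw":0.02},{"linear":[0.0003,0.0018,-0.101],"rot":[0,0,0],"claw":0.02},{"linear":[0.0003,0.0018,-0.101],"rot":[0,0,0],"claw":0.02},{"linear":[0.0003,0.0018,-0.101],"rot":[0,0,0],"claw":0.02}]' --force 40

```text
time_s: 11.65
eef_pos: [0.4504, 0.3279, 0.0007]
orientation: [[-0.343, 0.939, 0.002], [0.939, 0.343, 0.0], [-0.0, 0.002, -1.0]]
wrist_force: [0.2, -2.1, 6.8]
width: 0.0291
grasp_force: 40.8
```

Scaled: -18.4 degrees / 120 = -0.1533.

>>> send_rows --motion '[{"linear":[0,0,0.01],"rot":[0,0,0],"claw":0.02},{"linear":[0,0,0.03],"rot":[0,0,0],"claw":0.02},{"linear":[0,0,0.055],"rot":[0,0,0],"claw":0.02},{"linear":[0.008,-0.008,0.07],"rot":[0,0,-0.0083],"claw":0.02},{"linear":[0.026,-0.027,0.075],"rot":[0,0,-0.0333],"claw":0.02},{"linear":[0.047,-0.049,0.075],"rot":[0,0,-0.0583],"claw":0.02},{"linear":[0.07,-0.073,0.075],"rot":[0,0,-0.0833],"claw":0.02},{"linear":[0.094,-0.097,0.075],"rot":[0,0,-0.1083],"claw":0.02},{"linear":[0.117,-0.121,0.075],"rot":[0,0,-0.1333],"claw":0.02},{"linear":[0.139,-0.144,0.075],"rot":[0,0,-0.15],"claw":0.02},{"linear":[0.157,-0.163,0.075],"rot":[0,0,-0.1533],"claw":0.02},{"linear":[0.1665,-0.1725,0.075],"rot":[0,0,-0.1533],"claw":0.02},{"linear":[0.1665,-0.1725,0.075],"rot":[0,0,-0.1533],"claw":0.02},{"linear":[0.1665,-0.1725,0.075],"rot":[0,0,-0.1533],"claw":0.02}]'

```text
time_s: 13.05
eef_pos: [0.6156, 0.1558, 0.0747]
orientation: [[-0.03, 1.0, -0.001], [1.0, 0.03, 0.0], [0.0, -0.001, -1.0]]
wrist_force: [-0.2, -0.5, -0.9]
width: 0.0296
grasp_force: 39.8
```

>>> send_rows --motion '[{"linear":[0,0,-0.02],"rot":[0,0,0],"claw":0.02},{"linear":[0,0,-0.04],"rot":[0,0,0],"claw":0.02},{"linear":[0,0,-0.05],"rot":[0,0,0],"claw":0.02},{"linear":[0,0,-0.054],"rot":[0,0,0],"claw":0.02},{"linear":[0,0,-0.054],"rot":[0,0,0],"claw":0.02}]'

```text
time_s: 13.55
eef_pos: [0.6158, 0.1559, 0.0207]
orientation: [[-0.03, 1.0, -0.001], [1.0, 0.03, 0.0], [0.0, -0.001, -1.0]]
wrist_force: [0.1, 0.2, -1.2]
width: 0.0299
grasp_force: 39.9
```

```bash
python3 chk.py 5 .6165 .155
python3 - <<'E'
from meas import *
vv,uu=np.mgrid[:480,:640]
for n,t in(('scene','s5'),('top','t5')):
    S=np.load(f'pics/{t}.npz');d=S['d'];A=bydepth(n,np.c_[uu.ravel(),vv.ravel()],d.ravel()).reshape(480,640,3)
    y=cv2.inRange(hsv(S['im']),np.array(RNG['y'][0]),np.array(RNG['y'][1]))>0
    k=y&(np.hypot(A[...,0]-.6165,A[...,1]-.155)<.06)&(A[...,2]>.025); print(n,k.sum(),A[k][:,2].min(),A[k][:,2].max(),[np.round(x,1) for x in rect(A[k][:,:2])])
E
```

```text
crop origin 267 242
scene 504 0.02513574851814171 0.3000280755886413 [array([622.3, 161.6]), array([58.5, 80.9]), np.float64(40.8)]
top 110 0.025014154229123342 0.17688600660725406 [array([613.9, 133.1]), array([35.6, 31.2]), np.float64(1.1)]
```

View pics/k5.png

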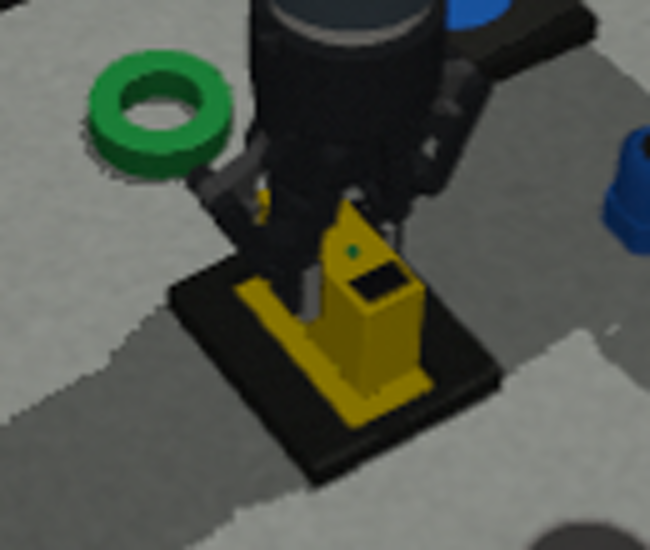

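The relay is upright just above the yellow recess and parallel to it. Lowering it.

>>> send_rows --motion '[{"linear":[0.0005,-0.0005,-0.006],"rot":[0,0,0],"claw":0.02},{"linear":[0.0005,-0.0005,-0.011],"rot":[0,0,0],"claw":0.02},{"linear":[0.0005,-0.0005,-0.014],"rot":[0,0,0],"claw":0.02},{"linear":[0.0005,-0.0005,-0.0155],"rot":[0,0,0],"claw":0.02},{"linear":[0.0005,-0.0005,-0.0165],"rot":[0,0,0],"claw":0.02},{"linear":[0.0005,-0.0005,-0.017],"rot":[0,0,0],"claw":0.02},{"linear":[0.0005,-0.0005,-0.017],"rot":[0,0,0],"claw":0.02}]'

```text
time_s: 14.35
eef_pos: [0.6165, 0.1547, 0.0047]
orientation: [[-0.029, 1.0, 0.0], [1.0, 0.029, -0.0], [-0.0, 0.0, -1.0]]
wrist_force: [-4.8, -0.5, 9.0]
width: 0.0294
grasp_force: 41.2
```

>>> send_rows --motion '[{"linear":[0,0,0.0005],"rot":[0,0,0],"claw":0.03},{"linear":[0,0,0.0005],"rot":[0,0,0],"claw":0.045},{"linear":[0,0,0.0005],"rot":[0,0,0],"claw":0.045},{"linear":[0,0,0.0005],"rot":[0,0,0],"claw":0.045},{"linear":[0,0,0.0005],"rot":[0,0,0],"claw":0.045},{"linear":[0,0,0.015],"rot":[0,0,0],"claw":0.045},{"linear":[0,0,0.045],"rot":[0,0,0],"claw":0.045},{"linear":[0,0,0.08],"rot":[0,0,0],"claw":0.06},{"linear":[0,0,0.1],"rot":[0,0,0],"claw":0.06}]'

```text
time_s: 15.25
eef_pos: [0.6175, 0.1549, 0.1063]
orientation: [[-0.03, 1.0, 0.003], [1.0, 0.03, 0.0], [0.0, 0.003, -1.0]]
wrist_force: [1.0, -0.0, -0.1]
width: 0.0603
grasp_force: 0.0
```

>>> send_rows --motion '[{"linear":[-0.016,-0.03,0],"rot":[0,0,0],"claw":0.065},{"linear":[-0.036,-0.07,0],"rot":[0,0,0],"claw":0.065},{"linear":[-0.056,-0.11,0],"rot":[0,0,0],"claw":0.065},{"linear":[-0.076,-0.15,0],"rot":[0,0,0],"claw":0.065},{"linear":[-0.096,-0.19,0],"rot":[0,0,0],"claw":0.065},{"linear":[-0.116,-0.23,0],"rot":[0,0,0],"claw":0.065},{"linear":[-0.136,-0.27,0],"rot":[0,0,0],"claw":0.065},{"linear":[-0.152,-0.305,0],"rot":[0,0,0],"claw":0.065},{"linear":[-0.157,-0.3175,0],"rot":[0,0,0],"claw":0.065},{"linear":[-0.157,-0.3175,0],"rot":[0,0,0],"claw":0.065},{"linear":[-0.157,-0.3175,0],"rot":[0,0,0],"claw":0.065}]'

```text
time_s: 16.35
eef_pos: [0.46, -0.1624, 0.1037]
orientation: [[-0.029, 1.0, 0.0], [1.0, 0.029, 0.0], [0.0, 0.0, -1.0]]
wrist_force: [0.1, 0.3, 0.6]
width: 0.0651
grasp_force: 0.0
```

```bash
python3 chk.py 6 .6165 .155
python3 - <<'E'
from meas import *
vv,uu=np.mgrid[:480,:640]
for n,t in(('scene','s6'),('top','t6')):
    S=np.load(f'pics/{t}.npz');d=S['d'];A=bydepth(n,np.c_[uu.ravel(),vv.ravel()],d.ravel()).reshape(480,640,3)
    k=(np.hypot(A[...,0]-.6165,A[...,1]-.155)<.06)&(A[...,2]>.04)&(A[...,2]<.09); print(n,k.sum(),np.percentile(A[k][:,2],[20,50,80]).round(4),[np.round(x,1) for x in rect(A[k][:,:2])])
    m,ce,c=blob(S['im'],'r',(360,268) if n=='top' else (318,192)); print('red',c,ce,plane(n,[ce],.058))
    if n=='scene':
        k=(np.hypot(A[...,0]-.46,A[...,1]+.163)<.06)&(A[...,2]>.095)&(A[...,2]<.15); q=A[k]; q=q[q[:,2]<q[:,2].min()+.015]; print('tips',q.min(0),q.max(0))
print(bot.get_state()['eef_pos'])
E
```

```text
crop origin 267 242
scene 612 [0.0518 0.0589 0.0607] [array([616.4, 157.2]), array([32.2, 81.4]), np.float64(1.3)]
red 168 [317.61904762 192.8452381 ] [[ 0.46566908 -0.15281633  0.058     ]]
tips [ 0.41244989 -0.17387939  0.13133117] [ 0.50542448 -0.14912956  0.14620878]
top 541 [0.0574 0.0591 0.0608] [array([615.9, 155.1]), array([29.8, 77.8]), np.float64(1.3)]Traceback (most recent call last):
  File "<stdin>", line 6, in <module>
  File "meas.py", line 9, in blob
    k=max(k,key=lambda i:st[i,4]-15*np.hypot(*(ce[i]-uv))); return (l==k),ce[k],st[k,4]
ValueError: max() iterable argument is empty
```

View pics/k6.png

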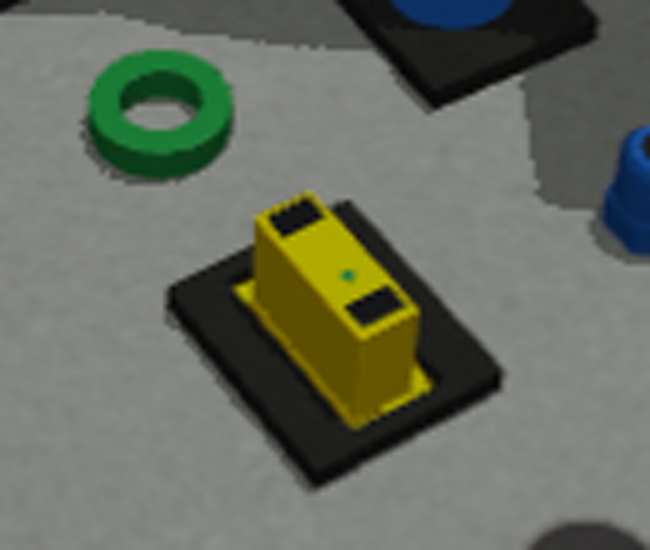

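The relay is home, with its top at 59 mm. Next is the estop.

>>> send_rows --motion '[{"linear":[-0.0005,-0.0003,-0.03],"rot":[0,0,0],"claw":0.065},{"linear":[-0.0005,-0.0003,-0.06],"rot":[0,0,0],"claw":0.065},{"linear":[-0.0005,-0.0003,-0.082],"rot":[0,0,0],"claw":0.065},{"linear":[-0.0005,-0.0003,-0.092],"rot":[0,0,0],"claw":0.065},{"linear":[-0.0005,-0.0003,-0.096],"rot":[0,0,0],"claw":0.065},{"linear":[-0.0005,-0.0003,-0.096],"rot":[0,0,0],"claw":0.065},{"linear":[-0.0005,-0.0003,-0.096],"rot":[0,0,0],"claw":0.03},{"linear":[-0.0005,-0.0003,-0.096],"rot":[0,0,0],"claw":0.03},{"linear":[-0.0005,-0.0003,-0.096],"rot":[0,0,0],"claw":0.03},{"linear":[-0.0005,-0.0003,-0.096],"rot":[0,0,0],"claw":0.03},{"linear":[-0.0005,-0.0003,-0.096],"rot":[0,0,0],"claw":0.03},{"linear":[-0.0005,-0.0003,-0.096],"rot":[0,0,0],"claw":0.03},{"linear":[-0.0005,-0.0003,-0.096],"rot":[0,0,0],"claw":0.03}]' --force 30

```text
time_s: 17.75
eef_pos: [0.4599, -0.1632, 0.0088]
orientation: [[-0.03, 1.0, 0.002], [1.0, 0.03, -0.001], [-0.001, 0.002, -1.0]]
wrist_force: [0.0, 1.2, 6.6]
width: 0.0382
grasp_force: 29.8
```

>>> send_rows --motion '[{"linear":[0,0,0.01],"rot":[0,0,0],"claw":0.03},{"linear":[0,0,0.03],"rot":[0,0,0],"claw":0.03},{"linear":[0,0,0.05],"rot":[0,0,0],"claw":0.03},{"linear":[0.01,0,0.06],"rot":[0,0,0],"claw":0.03},{"linear":[0.03,0,0.06],"rot":[0,0,0],"claw":0.03},{"linear":[0.06,0,0.06],"rot":[0,0,0],"claw":0.03},{"linear":[0.09,0,0.06],"rot":[0,0,0],"claw":0.03},{"linear":[0.12,0,0.06],"rot":[0,0,0],"claw":0.03},{"linear":[0.145,-0.001,0.06],"rot":[0,0,0],"claw":0.03},{"linear":[0.16,-0.001,0.06],"rot":[0,0,0],"claw":0.03},{"linear":[0.1655,-0.001,0.06],"rot":[0,0,0],"claw":0.03},{"linear":[0.1655,-0.001,0.06],"rot":[0,0,0],"claw":0.03},{"linear":[0.1655,-0.001,0.04],"rot":[0,0,0],"claw":0.03},{"linear":[0.1655,-0.001,0.028],"rot":[0,0,0],"claw":0.03},{"linear":[0.1655,-0.001,0.025],"rot":[0,0,0],"claw":0.03},{"linear":[0.1655,-0.001,0.025],"rot":[0,0,0],"claw":0.03}]'

```text
time_s: 19.35
eef_pos: [0.624, -0.164, 0.0325]
orientation: [[-0.029, 1.0, -0.001], [1.0, 0.029, 0.0], [0.0, -0.001, -1.0]]
wrist_force: [1.0, 0.4, -1.4]
width: 0.0389
grasp_force: 30.6
```

```bash
python3 chk.py 7 .6255 -.164
```

```text
crop origin 195 159
```

View pics/k7.png

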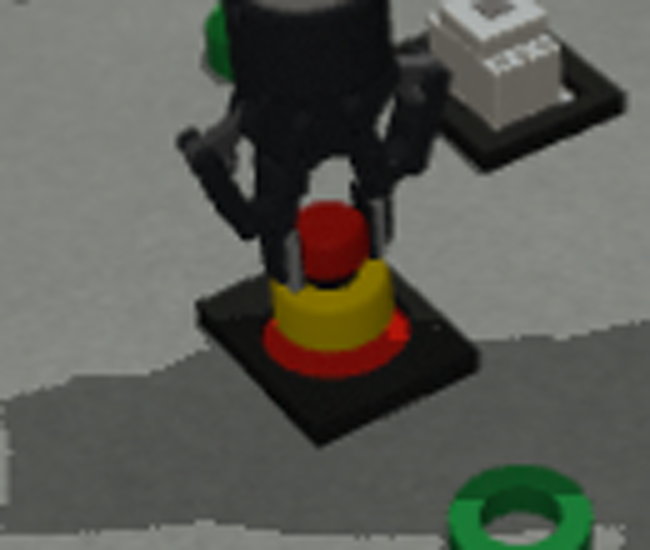

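The estop is held upright over the red recess, at crop position (337,330). Lowering it to the floor.

>>> send_rows --motion '[{"linear":[0.001,0,-0.008],"rot":[0,0,0],"claw":0.03},{"linear":[0.001,0,-0.014],"rot":[0,0,0],"claw":0.03},{"linear":[0.001,0,-0.017],"rot":[0,0,0],"claw":0.03},{"linear":[0.001,0,-0.0185],"rot":[0,0,0],"claw":0.03},{"linear":[0.001,0,-0.0195],"rot":[0,0,0],"claw":0.03},{"linear":[0.001,0,-0.02],"rot":[0,0,0],"claw":0.03},{"linear":[0.001,0,-0.02],"rot":[0,0,0],"claw":0.03}]'

```text
time_s: 20.15
eef_pos: [0.6258, -0.164, 0.0129]
orientation: [[-0.029, 1.0, 0.0], [1.0, 0.029, -0.0], [-0.0, 0.0, -1.0]]
wrist_force: [-0.9, 1.7, -0.9]
width: 0.0386
grasp_force: 30.7
```

>>> send_rows --motion '[{"linear":[0,0,-0.0005],"rot":[0,0,0],"claw":0.03},{"linear":[0,0,-0.001],"rot":[0,0,0],"claw":0.03},{"linear":[0,0,-0.0013],"rot":[0,0,0],"claw":0.03},{"linear":[0,0,-0.0013],"rot":[0,0,0],"claw":0.03}]'

```text
time_s: 20.55
eef_pos: [0.6259, -0.164, 0.0128]
orientation: [[-0.03, 1.0, 0.001], [1.0, 0.03, -0.001], [-0.001, 0.001, -1.0]]
wrist_force: [-4.2, 2.6, 10.7]
width: 0.0389
grasp_force: 31.6
```

>>> send_rows --motion '[{"linear":[0,0,0.0005],"rot":[0,0,0],"claw":0.04},{"linear":[0,0,0.0005],"rot":[0,0,0],"claw":0.06},{"linear":[0,0,0.0005],"rot":[0,0,0],"claw":0.06},{"linear":[0,0,0.0005],"rot":[0,0,0],"claw":0.06},{"linear":[0,0,0.0005],"rot":[0,0,0],"claw":0.06},{"linear":[0,0,0.015],"rot":[0,0,0],"claw":0.06},{"linear":[0,0,0.04],"rot":[0,0,0],"claw":0.06},{"linear":[0,0,0.07],"rot":[0,0,0],"claw":0.06},{"linear":[0,0,0.09],"rot":[0,0,0],"claw":0.065}]'

```text
time_s: 21.45
eef_pos: [0.6262, -0.1642, 0.1033]
orientation: [[-0.029, 1.0, 0.001], [1.0, 0.029, -0.001], [-0.001, 0.001, -1.0]]
wrist_force: [0.5, 0.6, 0.1]
width: 0.0649
grasp_force: 0.0
```

>>> send_rows --motion '[{"linear":[-0.016,0.03,0],"rot":[0,0,0],"claw":0.065},{"linear":[-0.036,0.07,0],"rot":[0,0,0],"claw":0.065},{"linear":[-0.057,0.11,0],"rot":[0,0,0],"claw":0.065},{"linear":[-0.078,0.15,0],"rot":[0,0,0],"claw":0.065},{"linear":[-0.099,0.19,0],"rot":[0,0,0],"claw":0.065},{"linear":[-0.12,0.23,0],"rot":[0,0,0],"claw":0.065},{"linear":[-0.141,0.27,0],"rot":[0,0,0],"claw":0.065},{"linear":[-0.16,0.31,0],"rot":[0,0,0],"claw":0.065},{"linear":[-0.1725,0.332,0],"rot":[0,0,0],"claw":0.065},{"linear":[-0.1725,0.332,0],"rot":[0,0,0],"claw":0.065},{"linear":[-0.1725,0.332,0],"rot":[0,0,0],"claw":0.065}]'

```text
time_s: 22.55
eef_pos: [0.4532, 0.1684, 0.1015]
orientation: [[-0.031, 1.0, 0.001], [1.0, 0.031, -0.0], [-0.0, 0.001, -1.0]]
wrist_force: [0.5, 0.1, -0.4]
width: 0.0649
grasp_force: 0.0
```

```bash
python3 chk.py 8 .6255 -.164
python3 - <<'E'
from meas import *
vv,uu=np.mgrid[:480,:640]
for n,t in(('scene','s8'),('top','t8')):
    S=np.load(f'pics/{t}.npz');d=S['d'];A=bydepth(n,np.c_[uu.ravel(),vv.ravel()],d.ravel()).reshape(480,640,3)
    k=(np.hypot(A[...,0]-.6255,A[...,1]+.164)<.05)&(A[...,2]>.05)&(A[...,2]<.09); print(n,k.sum(),np.percentile(A[k][:,2],[20,50,80]).round(4),[np.round(x,1) for x in rect(A[k][:,:2])])
    k=(np.hypot(A[...,0]-.6255,A[...,1]+.164)<.05)&(A[...,2]>.022)&(A[...,2]<.038); print('collar',k.sum(),np.median(A[k][:,2]),[np.round(x,1) for x in rect(A[k][:,:2])])
for t in('scene0','s8'):
    S=np.load(f'pics/{t}.npz');d=S['d'];A=bydepth('scene',np.c_[uu.ravel(),vv.ravel()],d.ravel()).reshape(480,640,3)
    k=(np.hypot(A[...,0]-.453,A[...,1]-.168)<.04)&(A[...,2]>.005)&(A[...,2]<.06); print('gland',k.sum(),A[k].mean(0),[np.round(x,1) for x in rect(A[k][:,:2])])
print(bot.get_state()['eef_pos'])
E
```

```text
crop origin 195 159
scene 183 [0.0564 0.0616 0.0633] [array([ 626.9, -162.4]), array([39.1, 37.3]), np.float64(13.2)]
collar 232 0.029902787025544608 [array([ 629. , -156.7]), array([45.1, 57.9]), np.float64(67.5)]
top 268 [0.0596 0.0618 0.0638] [array([ 625.5, -164.5]), array([36.9, 39.3]), np.float64(3.8)]
collar 287 0.029156888218124566 [array([ 626.4, -164.1]), array([56.9, 59.5]), np.float64(46.2)]
gland 409 [0.45787367 0.17588726 0.03341598] [array([453.8, 171.2]), array([40.5, 50.7]), np.float64(29.7)]
gland 408 [0.45804115 0.17584313 0.03332234] [array([452.1, 172.6]), array([40.3, 41.9]), np.float64(86.9)]
[0.45375714 0.16751571 0.10141463]
```

View pics/k8.png

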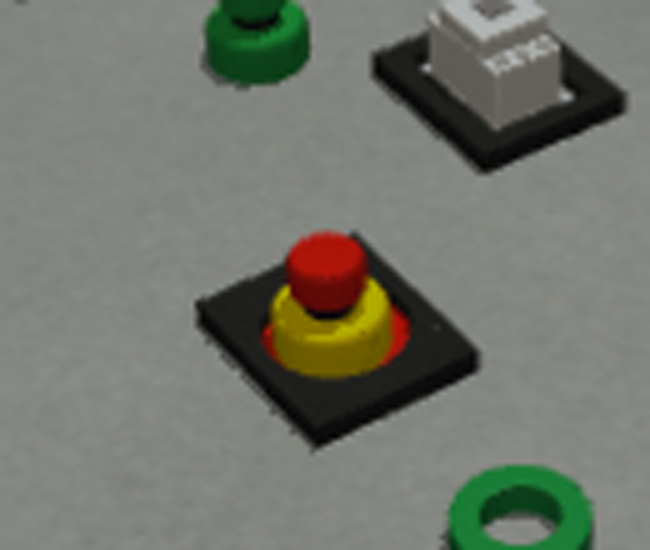

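The estop is home, with its top at 62 mm. Next is the gland.

>>> send_rows --motion '[{"linear":[-0.0003,0.0003,-0.03],"rot":[0,0,0],"claw":0.065},{"linear":[-0.0003,0.0003,-0.06],"rot":[0,0,0],"claw":0.065},{"linear":[-0.0003,0.0003,-0.085],"rot":[0,0,0],"claw":0.065},{"linear":[-0.0003,0.0003,-0.097],"rot":[0,0,0],"claw":0.065},{"linear":[-0.0003,0.0003,-0.102],"rot":[0,0,0],"claw":0.065},{"linear":[-0.0003,0.0003,-0.102],"rot":[0,0,0],"claw":0.065},{"linear":[-0.0003,0.0003,-0.102],"rot":[0,0,0],"claw":0.03},{"linear":[-0.0003,0.0003,-0.102],"rot":[0,0,0],"claw":0.03},{"linear":[-0.0003,0.0003,-0.102],"rot":[0,0,0],"claw":0.03},{"linear":[-0.0003,0.0003,-0.102],"rot":[0,0,0],"claw":0.03},{"linear":[-0.0003,0.0003,-0.102],"rot":[0,0,0],"claw":0.03},{"linear":[-0.0003,0.0003,-0.102],"rot":[0,0,0],"claw":0.03},{"linear":[-0.0003,0.0003,-0.102],"rot":[0,0,0],"claw":0.03}]' --force 25

```text
time_s: 23.95
eef_pos: [0.4536, 0.1682, 0.0003]
orientation: [[-0.029, 1.0, 0.002], [1.0, 0.029, -0.0], [-0.0, 0.002, -1.0]]
wrist_force: [-1.1, -3.5, 5.5]
width: 0.0389
grasp_force: 25.3
```

>>> send_rows --motion '[{"linear":[0,0,0.01],"rot":[0,0,0],"claw":0.03},{"linear":[0,0,0.03],"rot":[0,0,0],"claw":0.03},{"linear":[0,0,0.05],"rot":[0,0,0],"claw":0.03},{"linear":[0,-0.01,0.06],"rot":[0,0,0],"claw":0.03},{"linear":[0,-0.03,0.06],"rot":[0,0,0],"claw":0.03},{"linear":[-0.001,-0.06,0.06],"rot":[0,0,0],"claw":0.03},{"linear":[-0.002,-0.09,0.06],"rot":[0,0,0],"claw":0.03},{"linear":[-0.003,-0.12,0.06],"rot":[0,0,0],"claw":0.03},{"linear":[-0.0035,-0.145,0.06],"rot":[0,0,0],"claw":0.03},{"linear":[-0.0035,-0.16,0.06],"rot":[0,0,0],"claw":0.03},{"linear":[-0.0035,-0.166,0.06],"rot":[0,0,0],"claw":0.03},{"linear":[-0.0035,-0.166,0.06],"rot":[0,0,0],"claw":0.03},{"linear":[-0.0035,-0.166,0.04],"rot":[0,0,0],"claw":0.03},{"linear":[-0.0035,-0.166,0.028],"rot":[0,0,0],"claw":0.03},{"linear":[-0.0035,-0.166,0.025],"rot":[0,0,0],"claw":0.03},{"linear":[-0.0035,-0.166,0.025],"rot":[0,0,0],"claw":0.03}]'

```text
time_s: 25.55
eef_pos: [0.4491, 0.0029, 0.0242]
orientation: [[-0.03, 1.0, -0.001], [1.0, 0.03, 0.0], [0.0, -0.001, -1.0]]
wrist_force: [-0.6, 0.1, -1.0]
width: 0.0391
grasp_force: 25.6
```

```bash
python3 chk.py 9 .450 .002
```

```text
crop origin 291 173
```

View pics/k9.png

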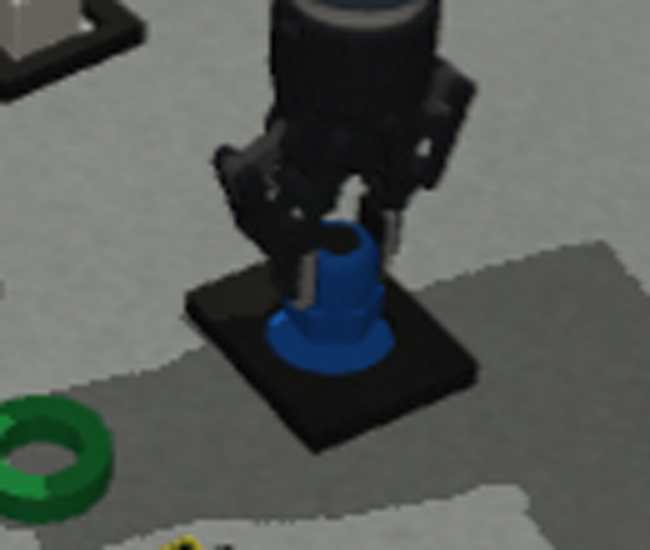

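The gland is upright over the blue recess, at crop position (330,330). Lowering it.

>>> send_rows --motion '[{"linear":[0.0005,-0.0005,-0.008],"rot":[0,0,0],"claw":0.03},{"linear":[0.0005,-0.0005,-0.014],"rot":[0,0,0],"claw":0.03},{"linear":[0.0005,-0.0005,-0.017],"rot":[0,0,0],"claw":0.03},{"linear":[0.0005,-0.0005,-0.0185],"rot":[0,0,0],"claw":0.03},{"linear":[0.0005,-0.0005,-0.0195],"rot":[0,0,0],"claw":0.03},{"linear":[0.0005,-0.0005,-0.0203],"rot":[0,0,0],"claw":0.03},{"linear":[0.0005,-0.0005,-0.0203],"rot":[0,0,0],"claw":0.03},{"linear":[0.0005,-0.0005,-0.0203],"rot":[0,0,0],"claw":0.03}]'

```text
time_s: 26.45
eef_pos: [0.45, 0.0018, 0.0043]
orientation: [[-0.029, 1.0, 0.0], [1.0, 0.029, -0.0], [-0.0, 0.0, -1.0]]
wrist_force: [-1.6, -0.1, 3.8]
width: 0.0391
grasp_force: 26.0
```

>>> send_rows --motion '[{"linear":[0,0,0],"rot":[0,0,0],"claw":0.04},{"linear":[0,0,0],"rot":[0,0,0],"claw":0.058},{"linear":[0,0,0],"rot":[0,0,0],"claw":0.058},{"linear":[0,0,0],"rot":[0,0,0],"claw":0.058},{"linear":[0,0,0],"rot":[0,0,0],"claw":0.058},{"linear":[0,0,0.015],"rot":[0,0,0],"claw":0.058},{"linear":[0,0,0.04],"rot":[0,0,0],"claw":0.058},{"linear":[0,0,0.08],"rot":[0,0,0],"claw":0.058},{"linear":[0,0,0.12],"rot":[0,0,0],"claw":0.058},{"linear":[0,0.04,0.15],"rot":[0,0,0],"claw":0.058},{"linear":[0,0.09,0.15],"rot":[0,0,0],"claw":0.058},{"linear":[0,0.14,0.15],"rot":[0,0,0],"claw":0.058},{"linear":[0,0.19,0.15],"rot":[0,0,0],"claw":0.058},{"linear":[0,0.24,0.15],"rot":[0,0,0],"claw":0.058},{"linear":[0,0.28,0.15],"rot":[0,0,0],"claw":0.058},{"linear":[0,0.3,0.15],"rot":[0,0,0],"claw":0.058},{"linear":[0,0.3,0.15],"rot":[0,0,0],"claw":0.058},{"linear":[0,0.3,0.15],"rot":[0,0,0],"claw":0.058}]'

```text
time_s: 28.25
eef_pos: [0.4496, 0.3018, 0.1537]
orientation: [[-0.031, 1.0, -0.001], [1.0, 0.031, -0.001], [-0.001, -0.001, -1.0]]
wrist_force: [-0.6, -0.1, 0.2]
width: 0.0581
grasp_force: 0.0
```

Run:
```python
from meas import *
grab('top','t10'); grab('scene','s10')
vv,uu=np.mgrid[:480,:640]
def C(n,t):
    d=np.load(f'pics/{t}.npz')['d'];return bydepth(n,np.c_[uu.ravel(),vv.ravel()],d.ravel()).reshape(480,640,3)
for n,t in(('top','t10'),('scene','s10')):
    A=C(n,t)
    for k,c,lo in(('contactor',(.448,-.311),.048),('relay',(.6165,.155),.048),('estop',(.6255,-.164),.05),('gland',(.45,.002),.035)):
        m=(np.hypot(A[...,0]-c[0],A[...,1]-c[1])<.05)&(A[...,2]>lo)&(A[...,2]<.08);print(n,k,m.sum(),np.percentile(A[m][:,2],[50,85]).round(4),[np.round(x,1) for x in rect(A[m][:,:2])])
a,b=C('top','top0'),C('top','t10')
for k,c,lo in(('tape',(.617,.0),.01),('tub',(.625,.33),.02)):
    for A in(a,b):
        m=(np.hypot(A[...,0]-c[0],A[...,1]-c[1])<.06)&(A[...,2]>lo)&(A[...,2]<.08);print(k,m.sum(),A[m].mean(0).round(4))
```

```text
top contactor 429 [0.059  0.0611] [array([ 450.3, -308.8]), array([45. , 62.3]), np.float64(5.4)]
top relay 515 [0.0591 0.0613] [array([616. , 155.5]), array([29.6, 78. ]), np.float64(1.0)]
top estop 266 [0.0617 0.0638] [array([ 625.6, -164.6]), array([37.3, 39.6]), np.float64(1.8)]
top gland 263 [0.0512 0.0538] [array([450.2,   2.5]), array([37. , 36.9]), np.float64(1.7)]
scene contactor 220 [0.0591 0.0614] [array([ 447.8, -308.5]), array([49.8, 67.5]), np.float64(9.0)]
scene relay 533 [0.0593 0.0612] [array([616.9, 157.9]), array([32.4, 80.4]), np.float64(2.2)]
scene estop 181 [0.0614 0.0637] [array([ 625.8, -161. ]), array([37.9, 38.9]), np.float64(26.4)]
scene gland 213 [0.05   0.0538] [array([451.2,   5.6]), array([37.4, 39.3]), np.float64(61.1)]
tape 500 [0.6128 0.0032 0.0188]
tape 497 [0.6129 0.0032 0.019 ]
tub 356 [0.6148 0.3329 0.0347]
tub 347 [0.615  0.3328 0.0351]
```

View pics/s10.png

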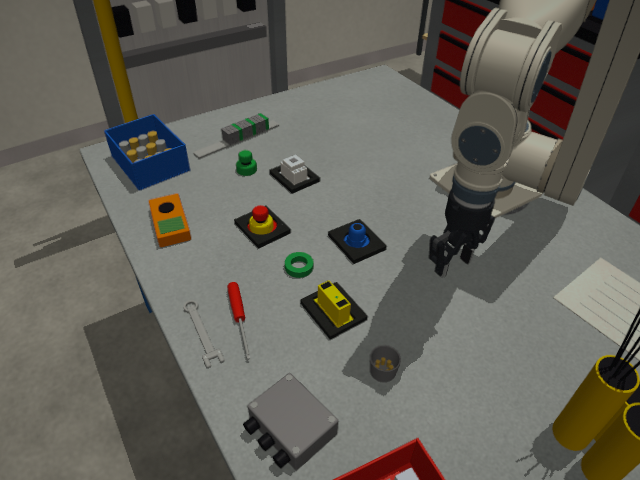

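All four parts are home in their inserts: contactor at pixel (294,170), estop (262,222), gland (356,236) and relay (334,305). Each top stands 4 mm higher than it did on the table, and the tape and tub have not moved. Handing in.

```bash
python3 -c "
from workcell import bot; print(bot.hand_in())"
```

```text
the job is handed in; nothing more can be done
None
```

I handed the job in after about 28 s: all four parts stand upright on the floors of their matching inserts and the tape and tub did not move, but on the first try at the contactor the fingertips pressed on its top with about 12 N and shifted it about 2 mm, because they sit about 31 mm higher than the text says.

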